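# Point out the bulged capacitor and its replacement, then log the fault

### The job

Show the repairer what to swap: with the fingers pointing down, hold the fingertips about two centimetres above the middle of the bulged, orange-topped capacitor on the green circuit board for at least two seconds, then in the same way above the one big black spare capacitor in the yellow tray, again for at least two seconds, and then press the red button fully down and let it come back up. Touch nothing on the board or in the tray, do not bring the fingertips down low over any other capacitor, and leave everything else on the bench where it is.

Things in the scene. Friction and masses are not known exactly. Their poses are not given: they have to be found in the camera images.
- board: green circuit board, 150 (x) by 230 (y) mm, fixed, its top 14 mm above the bench; origin at the bench under its centre; place and yaw vary. On its +y half a yellow transformer and a heatsink (tops 46 and 42 mm above the bench), on its -y half four black upright capacitors in a square, centres 48 mm apart (x +-24, y -21 and -69 mm on the board)
- cap_bad: the bulged capacitor: upright black cylinder, 30 mm across and 36 mm tall, with an orange domed top 5 mm high; soldered to the board in any of the four places; origin at its foot (on the board's top), z up
- cap_bad_top (a point): the highest point of the bulged capacitor's orange dome, 41 mm above its foot, 55 mm above the bench; point here first. Its z axis is up
- tray: yellow open tray, 80 (x) by 180 (y) mm outside, 12 mm high, 3 mm walls and floor, fixed to the bench; origin at the bench surface under its centre. Holds three loose spare capacitors, about 55 mm apart along its y, in any order
- spare_big: the big black spare capacitor, flat silver top, 30 mm across, 36 mm tall, 35 g; loose, stands upright in the tray; origin at the centre of its foot
- spare_big_top (a point): centre of the big spare's flat top, 36 mm above its foot, 39 mm above the bench; point here second. Its z axis is up
- log_button (a joint): red push button: 0 when up, 0.006 m fully down; spring return, about 5 N to press it down
- log_button_top (a point): centre of the top face of the red push button (36 mm across, 22 mm above the bench when up, in a grey housing 52 mm across and 12 mm high fixed to the bench, between the robot and the board and tray; its place varies); press straight down here with the closed fingertips. The button's travel is 6 mm and its spring raises it again
- cap_a: a sound capacitor: same black cylinder, 30 mm across and 36 mm tall, but with a flat silver top; soldered to the board; origin at its foot
- cap_a_top (a point): centre of that sound capacitor's flat top, 36 mm above its foot; do not hover low over it
- cap_b: a sound capacitor: same black cylinder, 30 mm across and 36 mm tall, but with a flat silver top; soldered to the board; origin at its foot
- cap_b_top (a point): centre of that sound capacitor's flat top, 36 mm above its foot; do not hover low over it
- cap_c: a sound capacitor: same black cylinder, 30 mm across and 36 mm tall, but with a flat silver top; soldered to the board; origin at its foot
- cap_c_top (a point): centre of that sound capacitor's flat top, 36 mm above its foot; do not hover low over it
- spare_small_a: a small blue spare capacitor, 20 mm across, 30 mm tall, 35 g; loose, stands upright in the tray; origin at the centre of its foot
- spare_small_a_top (a point): centre of that small blue spare's top, 30 mm above its foot; do not hover low over it
- spare_small_b: a small blue spare capacitor, 20 mm across, 30 mm tall, 35 g; loose, stands upright in the tray; origin at the centre of its foot
- spare_small_b_top (a point): centre of that small blue spare's top, 30 mm above its foot; do not hover low over it
- reel_red: solder reel with red flanges, 56 mm across, 40 mm tall, 250 g, standing loose on its end; origin at the centre of its underside
- reel_green: solder reel with green flanges, 56 mm across, 40 mm tall, 250 g, standing loose on its end; origin at the centre of its underside
- tape_roll: loose roll of amber tape lying flat, 76 mm across, 20 mm high; origin at the centre of its underside
- bottle: loose white spray-fluid bottle with a red cap, 52 mm across, 115 mm tall; origin at the centre of its underside
- pump: loose blue desoldering pump lying flat, about 190 mm long and 20 mm thick; origin under its middle, x along it

How it is judged:
By the outcome, as a careful person would: the job done as asked, in the order asked, and still so for the second after the job is handed in, with the robot touching nothing.
It also fails if it takes over 58 s, if anything falls off the work surface, if the arm or the gripper's body presses on something with over 40 N, if the wrist force passes 120 N, or if a joint passes its speed limit or range.

### The arm

A 6-joint arm with a two-finger parallel gripper is mounted at the origin on the work surface. World frame = base frame: x ahead of the robot, y to its left, z up, the work surface at z = 0. Lengths are in m, angles in rad, forces in N, time in s.
With the tool pointing down it reaches from about 0.275 to 0.725 m from the base axis. Payload 15.9 kg.
Tool frame: the origin (TCP) lies between the finger pads, 19 mm behind the fingertips; this is the grasp point; z points along the fingers, y is the line along which they close (so a half turn about z gives the same grasp; the last joint's range is limited). The gripper opens to 85 mm and grips with 20 to 120 N. Pads are 22 mm wide; open, the fingers measure 114 mm over their backs; the gripper's body (76 mm by 85 mm) begins 54 mm behind the grasp point. The pads swing forward as they close: fully open they stand 13 mm farther back than shut.
Start: joints at [-1.259, 0.213, -0.034, 1.323, 0, 1.571], TCP at [0.153, -0.476, 0.25] pointing down, gripper open.
Joint ranges: [-2.98, 2.98], [-0.74, 1.72], [-1.14, 1.35], [-2.1, 2.04], [-1.57, 1.44], [-3.14, 3.14]. Speed limits (rad/s): [1.89, 1.89, 2.39, 2.57, 3.14, 3.14].

### API

Orientations are given as a 3x3 rotation matrix whose columns are the frame's x, y, z axes.
In Python, from workcell import move_pose, move_linear, goto_joints, open_jaws, gripper_close, hold, inverse_kinematics, get_state, snapshot, calibration, PlanningError, finish_job, find_in, landmark_of gives the robot as it stands. Calls block until the motion is done:
- move_pose(position, orientation): joint-space move of the TCP to a pose.
- move_linear(position, speed=0.15, rot=None, stop_force=None): straight line of the TCP; rot=None keeps the orientation; speed is the mean speed in m/s. With stop_force (N) it stops when the force on the tool has changed by that much, and returns True; else False.
- goto_joints(angles): joint-space move.
- open_jaws() and gripper_close(newtons=None): open the fingers fully, or close them until they stop; newtons is the grip in N (None keeps the last).
- hold(seconds).
- inverse_kinematics(position, orientation): joint angles nearest the present ones, or None.
- get_state(): the state.
- snapshot(name): name is "scene" or "top" or "wrist"; returns (picture, depth): 480x640x3 uint8, blue, green, red; 480x640 float32, m along the optical axis (not along the pixel's ray), 0 where there is no reading.
- calibration(name): a dict with "intrinsics" (3x3 intrinsics, pixels), "k1" (the pictures are not rectified: a ray, as slopes to the right and down, at radius r is drawn at 1 + k1 r^2 times it, then the intrinsics apply), "pose" (4x4, takes a point from camera to world coordinates). Camera axes: x right, y up, looking along -z (the intrinsics and any distortion apply to the point x, -y, -z); pixel columns grow to the right and rows downward; lengths in m; the calibration is good to about 2 mm. A picture is of the moment at which its call begins: read the wrist's pose just before it. calibration takes no time and is no camera call; for the wrist camera it gives the pose at the moment of the call.
A pose or a line that the arm cannot do raises PlanningError and nothing moves.
- finish_job(): hands the job in; it is judged then, once.
Trained networks look in the newest picture that a camera, given by its name, has taken for a name from the list of things; names that differ only in an ending like _2 or _b are one class to them, and where a whole thing is asked for, a point or a joint stands for the part that bears it (a point fixed in the world has none). Each returns a list of dicts, best first, with "p" (0 to 1); they miss things now and then, are a little off and sometimes report something else, mostly with a low value. They report only what shows in the picture. A call takes as long as a camera call.
- find_in(camera, name): "position" ([column, row] in pixels, amid what is visible of it).
- landmark_of(camera, name): "position" ([column, row] in pixels: a listed point, or the origin of a listed thing).
The state is a dict: "clock": time; "qpos": joint angles; "joint_vel": joint speeds; "effort": joint torques, N m; "position": TCP position; "ee_rot": TCP orientation; "ft_force": force on the tool from outside, world axes, zero at the start; "wrist_torque": the same for the moment, N m; "gripper_width": finger opening in m; "grasp_force": force on a finger pad.
Only numpy, scipy, OpenCV 4.12 (cv2) and the standard library are available. Lean on these libraries where they do the work, as an engineer would, in place of code of your own. Each camera call takes 0.05 s, during which the arm holds its last target. There are 200 camera calls.

## Working session

There is one attempt and no reset: what is moved stays moved. The work goes in short steps, each a Python script; the robot and the scene stay as the last script left them, time stands still between calls to the robot, and variables do not carry over. Pictures are saved under pics/ and viewed, at most 10 in all, crops included, and the job is handed in when it is done.

```bash
mkdir -p pics
cat > h.py <<'E'
import numpy as np, cv2
from workcell import *
def world(cam,px,z=None,depth=None,cal=None):
    c=cal or calibration(cam);K=np.array(c["intrinsics"],float);T=np.array(c["pose"])
    d=np.array([(px[0]-K[0,2])/K[0,0],(px[1]-K[1,2])/K[1,1]]);u=d.copy()
    for _ in range(20):u=d/(1+c["k1"]*(u@u))
    ray=T[:3,:3]@np.array([u[0],-u[1],-1.]);o=T[:3,3]
    if z is not None:s=(z-o[2])/ray[2]
    else:
        r,q=int(round(px[1])),int(round(px[0]));w=depth[max(0,r-2):r+3,max(0,q-2):q+3];w=w[w>0]
        s=np.median(w) if w.size else np.nan
    return o+s*ray
E
cat > a.py <<'E'
from h import *
H=dict(cap_bad_top=.055,spare_big_top=.039,log_button_top=.022,cap_a_top=.05,spare_small_a_top=.033,bottle=0,board=0,tray=0,reel_red=0,reel_green=0,tape_roll=0,pump=0)
for cam in("top","scene"):
    im,d=snapshot(cam);cv2.imwrite(f"pics/{cam}0.png",im)
    for n,z in H.items():
        for r in landmark_of(cam,n)[:4]:
            if r["p"]>.25:print(cam,n,round(r["p"],2),np.round(r["position"]),np.round(world(cam,r["position"],z),3),"dep",np.round(world(cam,r["position"],depth=d),3))
print(get_state()["clock"], get_state()["ee_rot"])
E
python3 a.py
```

```text
top cap_bad_top 0.61 [290. 238.] [0.598 0.056 0.055] dep [0.598 0.056 0.054]
top spare_big_top 0.69 [427. 241.] [ 0.593 -0.267  0.039] dep [ 0.593 -0.267  0.039]
top log_button_top 0.56 [325. 310.] [ 0.433 -0.026  0.022] dep [ 0.433 -0.026  0.022]
top cap_a_top 0.46 [304. 240.] [0.594 0.022 0.05 ] dep [0.595 0.022 0.049]
top bottle 0.62 [417. 186.] [ 0.737 -0.256  0.   ] dep [ 0.718 -0.242  0.072]
top bottle 0.28 [423. 243.] [ 0.594 -0.267  0.   ] dep [ 0.588 -0.259  0.038]
top board 0.78 [284. 228.] [0.631 0.074 0.   ] dep [0.629 0.073 0.014]
top board 0.29 [404. 250.] [ 0.577 -0.218  0.   ] dep [ 0.572 -0.213  0.032]
top board 0.27 [289. 235.] [0.614 0.06  0.   ] dep [0.605 0.057 0.053]
top tray 0.85 [424. 245.] [ 0.589 -0.269  0.   ] dep [ 0.583 -0.262  0.038]
top tray 0.61 [313. 226.] [0.636 0.004 0.   ] dep [0.626 0.003 0.051]
top tray 0.31 [444. 239.] [ 0.605 -0.318  0.   ] dep [ 0.602 -0.315  0.015]
top reel_red 0.91 [262. 165.] [0.792 0.132 0.   ] dep [0.78  0.127 0.038]
top reel_red 0.61 [308. 243.] [0.594 0.014 0.   ] dep [0.586 0.013 0.05 ]
top reel_green 0.94 [487. 267.] 
[... 1198 characters left out ...]
 0.019]
scene board 0.97 [349. 259.] [0.618 0.075 0.   ] dep [0.651 0.031 0.038]
scene tray 0.95 [221. 336.] [ 0.593 -0.272  0.   ] dep [ 0.602 -0.277  0.01 ]
scene reel_red 0.76 [429. 273.] [0.785 0.143 0.   ] dep [0.799 0.111 0.025]
scene reel_green 0.95 [121. 370.] [ 0.53  -0.436  0.   ] dep [ 0.553 -0.443  0.023]
scene tape_roll 0.78 [375. 192.] [0.466 0.395 0.   ] dep [0.486 0.365 0.017]
scene pump 0.96 [437. 215.] [0.672 0.39  0.   ] dep [0.681 0.371 0.011]
scene pump 0.28 [260. 242.] [ 0.41 -0.01  0.  ] dep [ 0.437 -0.032  0.022]
1.3 [[ 9.51788653e-01  3.06754560e-01 -2.99246106e-05]
 [ 3.06754561e-01 -9.51788652e-01  3.53224158e-05]
 [-1.76465927e-05 -4.27989853e-05 -9.99999999e-01]]
```

```bash
python3 -c "
import cv2
im=cv2.imread('pics/top0.png')[140:340,130:510];cv2.imwrite('pics/top0c.png',cv2.resize(im,(760,400),interpolation=cv2.INTER_CUBIC))"
```

```text
(no output)
```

View pics/top0c.png

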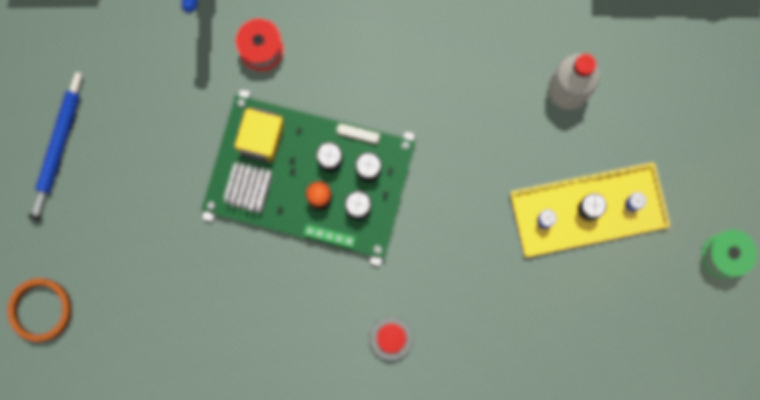

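View pics/scene0.png

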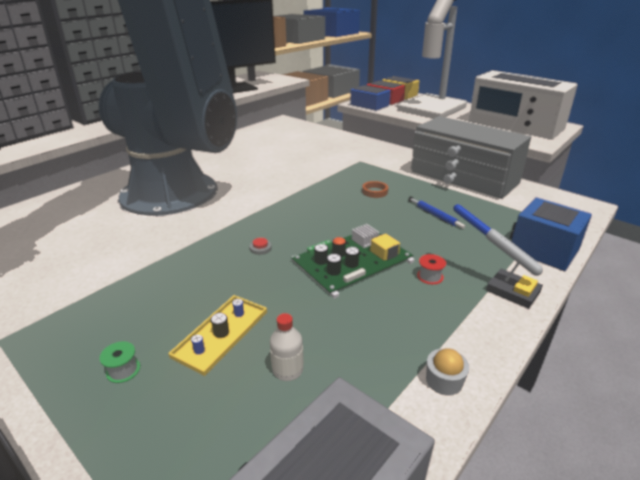

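The top view shows the orange dome at full-frame pixel (289,237), the big silver-topped spare at (427,242) between two small blue ones, and the button at (325,309). The networks' positions agree with these. The scene view shows the same layout, with the bottle well clear. Next I close the fingers and take a close look above each target.

```bash
cat > b.py <<'E'
from h import *
R=np.array([[1,0,0],[0,-1,0],[0,0,-1.]])
gripper_close(20)
for n,p,z in(("spare_big_top",[.593,-.268,.24],.039),("cap_bad_top",[.598,.057,.24],.055)):
    move_pose(p,R);hold(.2)
    cal=calibration("wrist");im,d=snapshot("wrist");cv2.imwrite(f"pics/w_{n}.png",im)
    for r in landmark_of("wrist",n)[:3]:print(n,round(r["p"],2),np.round(r["position"]),world("wrist",r["position"],z,cal=cal).round(4),world("wrist",r["position"],depth=d,cal=cal).round(4))
    s=get_state();print(s["clock"],s["position"],s["qpos"],s["gripper_width"])
E
python3 b.py; python3 -c "
import cv2,numpy as np
cv2.imwrite('pics/w.png',cv2.resize(np.hstack([cv2.imread('pics/w_%s.png'%n) for n in('spare_big_top','cap_bad_top')]),(800,300),interpolation=cv2.INTER_AREA))"
```

```text
spare_big_top 0.92 [319. 225.] [ 0.5902 -0.2707  0.039 ] [ 0.5905 -0.2707  0.0402]
spare_big_top 0.59 [ 91. 360.] [ 0.4506 -0.0405  0.039 ] [ 0.4394 -0.029   0.0226]
4.1417 [ 0.59273703 -0.26843872  0.24013267] [-4.25231670e-01  5.46215011e-01  4.24134431e-01  1.44855035e+00
 -3.20811821e-05  2.71700515e+00] 0.00041730115480997215
cap_bad_top 0.72 [315. 223.] [0.6011 0.0581 0.055 ] [0.6011 0.0581 0.0552]
9.175 [0.59800597 0.05697232 0.24000642] [ 9.50035236e-02  4.29168191e-01  2.39913934e-01  1.38152480e+00
 -3.98832389e-05 -3.04653484e+00] 5.0052250239268754e-05
```

View pics/w.png

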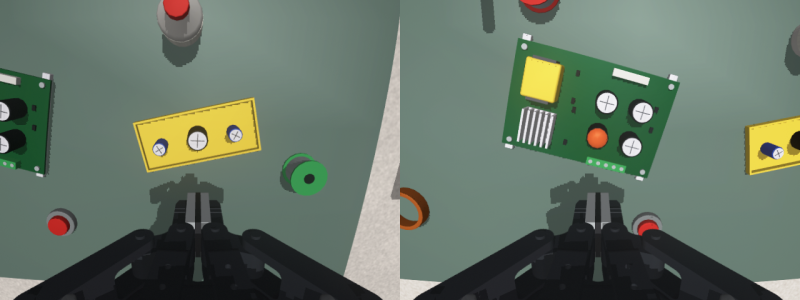

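The close view shows the dome under pixel (315,221) and the spare's top at about (316,225), both within 3 mm of the first estimates. Heights match too (55 and 40 mm). Now the two hovers.

```bash
cat > c.py <<'E'
from h import *
R=np.array([[1,0,0],[0,-1,0],[0,0,-1.]])
def st(m):
    s=get_state();print(m,round(s["clock"],2),np.round(s["position"],4),np.round(s["ft_force"],1))
move_linear([.600,.0575,.15]);move_linear([.600,.0575,.094],speed=.06);st("bad");hold(2.8);st("bad")
move_linear([.600,.0575,.2])
move_pose([.5915,-.269,.2],R);st("over spare")
move_linear([.5915,-.269,.15]);move_linear([.5915,-.269,.078],speed=.06);st("spare")
im,d=snapshot("scene");cv2.imwrite("pics/s2.png",cv2.resize(im[220:400,120:360],(800,600)))
hold(2.8);st("spare")
move_linear([.5915,-.269,.2])
move_pose([.433,-.027,.14],R);hold(.2)
cal=calibration("wrist");im,d=snapshot("wrist")
for r in landmark_of("wrist","log_button_top")[:2]:print(round(r["p"],2),np.round(r["position"]),world("wrist",r["position"],.022,cal=cal).round(4))
st("over button")
E
python3 c.py
```

```text
bad 11.01 [0.6003 0.0575 0.0944] [ 0.2 -0.6 -0.3]
bad 13.81 [0.6    0.0575 0.094 ] [-0.4  0.  -0.2]
over spare 19.4 [ 0.5915 -0.2689  0.2   ] [ 0.2 -0.  -0.6]
spare 21.23 [ 0.5917 -0.2691  0.0784] [-0.1  0.1 -0.2]
spare 24.08 [ 0.5915 -0.269   0.078 ] [-0.2 -0.7 -0.5]
0.83 [316. 250.] [ 0.4353 -0.0276  0.022 ]
over button 26.48 [ 0.4334 -0.0274  0.14  ] [-0.3 -0.8  0.4]
```

View pics/s2.png

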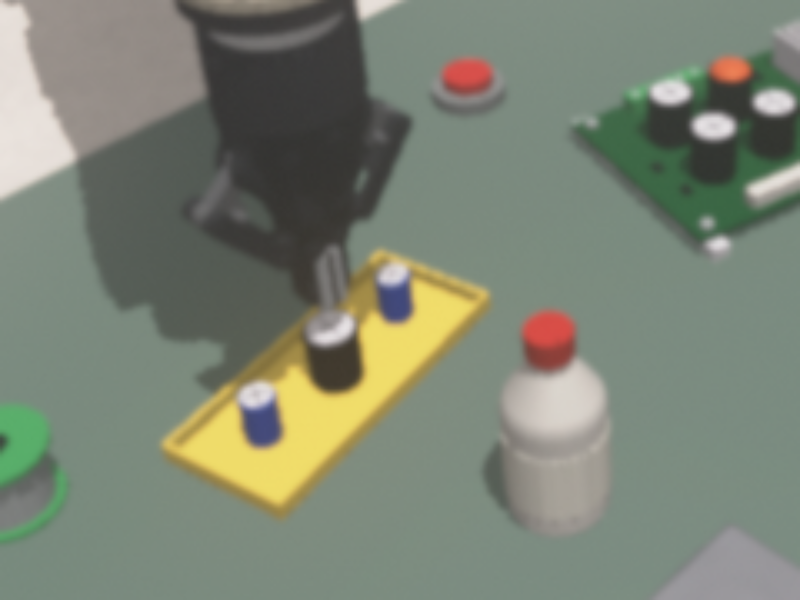

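The scene crop shows the fingertips (about (330,312)) centred just above the big spare (top about (332,328)), with nothing disturbed. Now the button press, logging where contact occurs to check the fingertip length.

```bash
cat > d.py <<'E'
from h import *
p=[.4345,-.0273]
def st(m):
    s=get_state();print(m,round(s["clock"],2),np.round(s["position"],4),np.round(s["ft_force"],1))
move_linear([*p,.06]);st("pre")
for z in(.044,.041,.038):move_linear([*p,z],speed=.03);st(z)
print(move_linear([*p,.029],speed=.02,stop_force=20));st("down");hold(.3);st("down")
im,d=snapshot("scene");cv2.imwrite("pics/s3.png",cv2.resize(im[180:315,170:350],(800,600)))
move_linear([*p,.06],speed=.05);move_linear([*p,.2]);hold(.3);st("up")
im,d=snapshot("wrist");cal=calibration("wrist")
for r in landmark_of("wrist","log_button_top")[:1]:print(world("wrist",r["position"],depth=d,cal=cal).round(4))
cv2.imwrite("pics/w4.png",im)
E
python3 d.py
```

```text
pre 27.17 [ 0.4348 -0.0274  0.0606] [0.3 0.2 0.4]
0.044 27.85 [ 0.4345 -0.0273  0.044 ] [-0.  -0.1  0.1]
0.041 28.1 [ 0.4345 -0.0273  0.0409] [ 0.7 -0.4  0.1]
0.038 28.35 [ 0.4347 -0.0273  0.038 ] [ 0.8 -0.5  3.9]
True
down 28.68 [ 0.4348 -0.0273  0.0344] [-6.7  1.  24.8]
down 28.98 [ 0.4348 -0.0273  0.0344] [-6.1  0.2 22.8]
up 31.08 [ 0.4343 -0.0273  0.1997] [ 0.3 -0.6 -0.4]
[ 0.4351 -0.0298  0.0225]
```

View pics/s3.png

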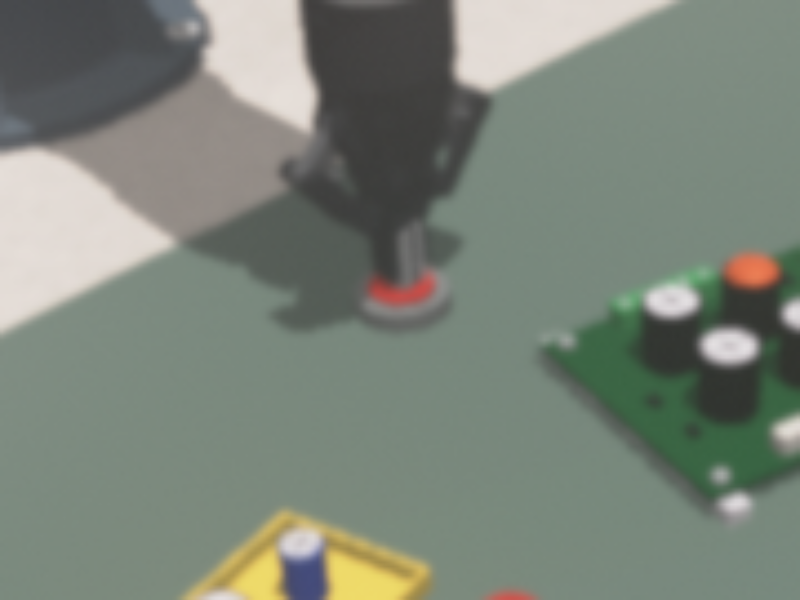

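View pics/w4.png

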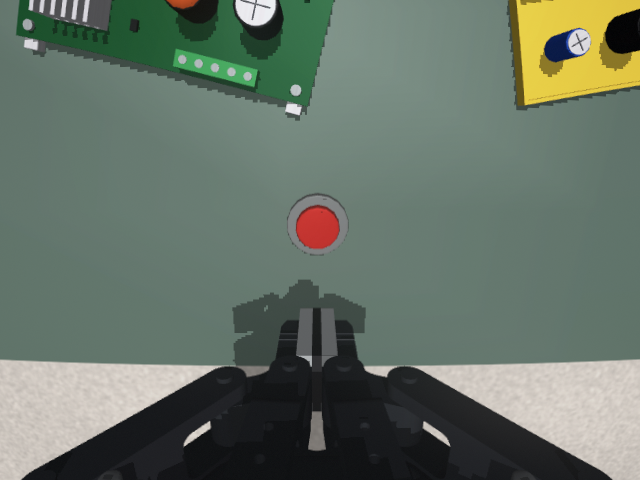

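The press image shows the fingertips at about (405,285), on the red button. Contact began near TCP z = 41 mm, which confirms the fingertip length, and the button bottomed at 34.4 mm with 25 N. The last view shows the button back up at (318,227), 22.5 mm high, and nothing disturbed.

```bash
python3 -c "
from workcell import *
print(finish_job())"
```

```text
the job is handed in; nothing more can be done
None
```

The job is handed in at about 31 s: I held the fingertips about 2 cm above the bulged capacitor for 2.8 s, then about 2 cm above the big spare for 2.8 s, then pressed the red button fully down and it came back up, with no sign that anything else was touched or moved.

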